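# Put the gold glue stick away in its capped tube

## Robot

A 7-joint arm with a two-finger parallel gripper is mounted at the origin on the work surface. World frame = base frame: x ahead of the robot, y to its left, z up, the work surface at z = 0. Lengths are in m, angles in rad, forces in N, time in s.
With the tool pointing down it reaches from about 0.4 to 0.85 m from the base axis. Payload 10.4 kg.
Tool frame: the origin (TCP) lies on the centre line of the jaws, within the pads' length; the fingertips stand 11 mm ahead of it and the grasp point (between the pads) lies 8 mm behind it (tip_reach is the distance from the TCP to the fingertips, in m); z points along the fingers, y is the line along which they close (so a half turn about z gives the same grasp; the last joint's range is limited). The gripper opens to 85 mm and grips with 20 to 120 N. Pads are 22 mm wide; open, the fingers measure 114 mm over their backs; the gripper's body (76 mm by 85 mm) begins 54 mm behind the grasp point. The pads swing forward as they close: fully open they stand 13 mm farther back than shut.
Start: joints at [1.275, 0.332, -0.065, 1.46, 0.022, 1.35, -0.088], TCP at [0.168, -0.602, 0.242] pointing down, gripper open.
Joint ranges: [-2.6, 2.6], [-0.5, 2.12], [-1.47, 1.34], [0.16, 2.42], [-1.27, 4.41], [0.06, 2.06], [-2.6, 2.6]. Speed limits (rad/s): [2.22, 2.22, 2.79, 2.79, 3.14, 3.14, 3.14].

## Interface

Orientations are given as a unit quaternion [x, y, z, w].
In Python, from workcell import get_obs, camera, hand_in, tip_reach gives the robot as it stands. The module is installed in compiled form; this text tells all that it offers.
- The arm moves only by the tool move_arm, never from a script. Its argument "plan" is a list of rows, each an object with "delta_pos": the shift along the tool's x, y, z in shares of 0.8 m (1.0 is 0.8 m), a list of three; "turn": the turn, a rotation vector about the tool's x, y, z in parts of the range, where 1.0 means 360 degrees, a list of three; "fingers": the closure, from 0 (fully open) to 1 (shut). A call has 1 to 12 rows; each row is the pose to reach, as a shift and turn from the pose commanded when the call began, along the tool's axes at that moment; what a row does not reach only later rows make up. A row lasts 1/8 s, in which the tool goes at most 62.5 mm and 10.7 degrees, less where a joint would pass 70% of its speed; a pose out of reach is approached as far as the arm can. No shift or turn number may pass 1 either way. A call with a gripper value outside its range is refused whole. The fingers move at their own pace and stop on an object; "force" is the grip in N (left out, the last holds). Time passes only in rows, so rows that repeat a pose let the fingers close. It gives the time, the measured TCP pose, the force, the opening and the grip force at its end, in the units of the state.
- get_obs(): the state, without advancing time (a new reading comes with each control period).
- camera(name): name is "side" or "top"; returns a dict with "color" (384x512x3 uint8, red, green, blue), "range_z" (384x512 float32, m along the optical axis (not along the pixel's ray), 0 where there is no reading), "fx", "fy", "cx", "cy" (pixels), "k1" (the pictures are not rectified: a ray, as slopes to the right and down, at radius r is drawn at 1 + k1 r^2 times it, then the intrinsics apply), "R" (3x3) and "t" (3): a world point X has camera coordinates R X + t. Camera axes: x right, y down, z forward; pixel columns grow to the right and rows downward; lengths in m; the calibration is good to about 2 mm. A picture is of the moment at which its call begins.
- hand_in(): hands the job in; it is judged then, once.
The state is a dict: "clock": time; "joint_pos": joint angles; "joint_velocities": joint speeds; "tau": joint torques, N m; "position": TCP position; "ee_rot": TCP orientation; "ft_force": force on the tool from outside, world axes, zero at the start; "torque": the same for the moment, N m; "grip_width": opening from 0.0 (shut) to 1.0 (fully open); "grasp_force": force on a finger pad.
Only numpy, scipy, OpenCV 4.12 (cv2) and the standard library are available. Lean on these libraries where they do the work, as an engineer would, in place of code of your own. Each camera call takes 0.05 s, during which the arm holds its last target. There are 200 camera calls.

## Task

Put the gold glue stick away in the clear tube with the red cap: unscrew the captive cap, swing it open on its hinge, lower the stick all the way into the tube, then swing the cap shut again and screw it fully tight. Leave the white glue stick, the bead tube with the green cap, the candle and the glue gun as they are.

Things in the scene. Friction and masses are not known exactly. Their poses are not given: they have to be found in the camera images.
- tube: empty clear storage tube with a red cap (outer diameter 24 mm, bore 18 mm, 106 mm deep), upright on a birch log slice (radius 45 mm, 30 mm high) fixed to the table. Origin: centre of the log's underside, on the tube's axis; z up. Inner floor at z = 34 mm, rim at z = 140 mm; the cap's hinge is on the +x side
- tube_mouth (a point): centre of the red-capped tube's mouth, on its rim, 140 mm above the table; same axes as the tube
- cap_hinge (a point): middle of the red cap's hinge pin, fixed on the tube's +x side (far from the robot, give or take the yaw): 26 mm from the tube's axis, at z = 124.5 mm; the pin is parallel to the tube's y
- cap_twist (a joint): turn t of the red cap, rad: 0 fully tight (stop), growing anticlockwise from above, stop at 1.6. Below about 1.0 thread lugs lock the cap; above 1.2 it can swing open or fully shut. Thumb tab points 90 degrees + t anticlockwise from the tube's +x: along its +y when tight, along its -x (away from the hinge) when undone. Friction 0.08 N m (3 N at the tab): stays where left
- cap_swing (a joint): swing of the red cap about its hinge, rad: 0 fully shut, growing as the tab side rises and goes over towards the tube's +x; stop at 2.4 (open, leaning back clear of the mouth; its tab end then lies 81 mm from the tube's axis and nothing stands above z = 160 mm). Nearly free: it falls open beyond about 1.25, falls shut below about 0.8 and balances between
- cap_tab (a point): on the red cap's flat thumb tab: upper face, 28 mm from the cap's axis. The tab is 14 mm wide, 5 mm thick and reaches from the cap's side (19 mm from the axis) out to 37 mm; cap shut, it spans z = 139 to 144 mm. Site axes are the cap's: y outward along the tab, z up through the cap's top
- cap_top (a point): centre of the red cap's flat top. The cap is a knurled cylinder of diameter 38 mm and height 25 mm; shut, its top stands at z = 147 mm and its lower edge at z = 122 mm
- gold_stick: gold glue stick, cylinder of diameter 11 mm, 100 mm long, 10 to 16 g, standing upright in one hole of the wooden block, 28 mm deep in it with a clearance of under 1 mm, so that 72 mm stand free. Origin: centre of its lower end, z along it; drawn straight up
- gold_stick_top (a point): centre of the gold stick's upper end
- white_stick: white glue stick of the same size in another hole of the block, 120 mm from the gold one; leave it
- block: drilled wooden block fixed to the table, 50 x 170 x 40 mm (x, y, z), four holes in a row along its y at -60, -20, 20 and 60 mm, floor of the holes at z = 12 mm. Origin: centre of the underside
- bead_tube: second tube of the same make and size on a log slice, full of beads, green cap, shut; leave it. Origin and axes as for the other tube
- bead_twist (a joint): turn of the green cap, rad, as cap_twist
- bead_swing (a joint): swing of the green cap, rad, as cap_swing
- candle: gold candle, diameter 44 mm, 66 mm high, standing loose on the table; origin: centre of its underside
- glue_gun: black glue gun with orange nozzle lying on its side, about 230 x 150 mm, 30 mm high, loose; origin under its barrel, x towards the nozzle

How it is judged:
By the outcome, as a careful person would: the job done as asked, in the order asked, and still so for the second after the job is handed in, with the robot touching nothing.
It also fails if it takes over 72 s, if anything falls off the work surface, if the arm or the gripper's body presses on something with over 40 N, if the wrist force passes 120 N, or if a joint passes its speed limit or range.

## Working session

There is one attempt and no reset: what is moved stays moved. The work goes in short steps, Python scripts to look and compute and a tool call to move; the robot and the scene stay as the last step left them, time stands still between calls to the robot, and variables do not carry over. Pictures are saved under pics/ and viewed, at most 10 in all, crops included, and the job is handed in when it is done.

Besides the shell and the picture viewer there is one more tool, called after ">>>" in YAML: its name, and indented under it one key for each argument. move_arm: Moves the arm, as the interface text tells. Its arguments: {"type":"object","properties":{"plan":{"type":"array","items":{"type":"object","properties":{"delta_pos":{"type":"array","items":{"type":"number"}},"turn":{"type":"array","items":{"type":"number"}},"fingers":{"type":"number"}}}},"force":{"type":"number"}},"required":["plan"]}

```bash
mkdir -p pics; ls; python3 - <<'E'
from workcell import *
import cv2,numpy as np
o=get_obs()
for k in o: print(k,np.round(o[k],4))
print(tip_reach)
for n in("side","top"):
    c=camera(n); np.savez(f"pics/{n}0.npz",**c)
    cv2.imwrite(f"pics/{n}0.png",c["color"][:,:,::-1])
    print(n,c["fx"],c["fy"],c["cx"],c["cy"],c["k1"],np.round(c["R"],4).tolist(),np.round(c["t"],4), "cam at",np.round(-c["R"].T@c["t"],3))
E
```

```text
pics
clock 0.0
joint_pos [ 1.2754  0.3329 -0.0647  1.461   0.0216  1.3499 -0.0885]
joint_velocities [-0.0014 -0.0006  0.0013 -0.0008  0.0019 -0.0004 -0.0015]
tau [-2.00000e-04 -6.25449e+01  4.91000e-02 -3.91609e+01  1.62000e-02
  9.80000e-03  0.00000e+00]
position [ 0.1683 -0.6015  0.2415]
ee_rot [ 9.907e-01  1.360e-01 -1.000e-04 -7.000e-04]
ft_force [-0.1093 -0.0805  0.7293]
torque [-0.0048 -0.0308 -0.0022]
grasp_force 0.0
grip_width 0.9986
0.011
side 446.48246302534136 446.48246302534136 260.0667511923441 191.3465278818362 -0.04045060654134585 [[0.9936, -0.1113, 0.0184], [-0.0695, -0.7329, -0.6768], [0.0888, 0.6712, -0.736]] [-0.6394  0.0813  1.0237] cam at [ 0.55  -0.699  0.82 ]
top 390.9814734043483 390.9814734043483 260.75090601085145 187.6379924186486 -0.08135272365315929 [[0.0268, -0.9995, -0.0135], [-0.9967, -0.0257, -0.077], [0.0767, 0.0155, -0.9969]] [-0.1074  0.6486  0.8884] cam at [ 0.581 -0.104  0.934]
```

```bash
cat > /dev/null; echo ok
```

```text
ok
```

View pics/side0.png

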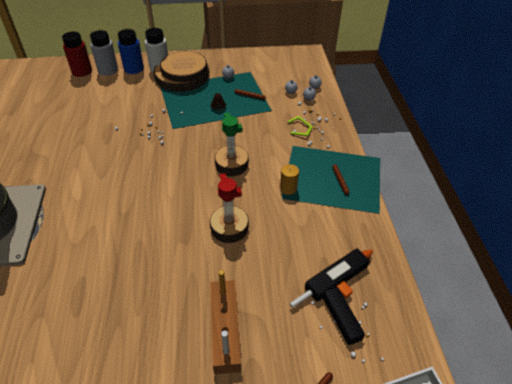

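View pics/top0.png

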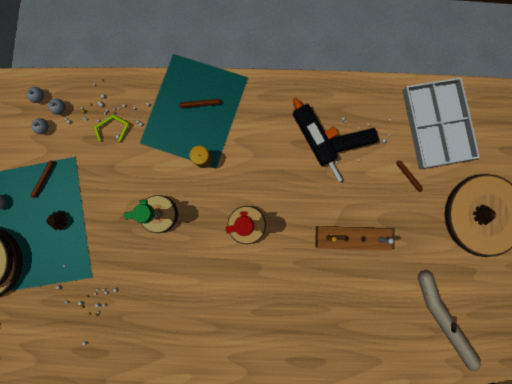

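The side view shows the red-capped tube at about (229,205), the green one behind it at (231,140), and the gold stick at (222,272). The white stick is at (225,340), the candle at (289,180), and the glue gun at (340,290). The top view shows the red cap at (243,225) with its tab pointing left and slightly down. The gold stick is at (335,238), at the left end of the block, and the white one at (390,240).

```bash
cat > h.py <<'E'
import numpy as np,cv2
def rays(c,uv):
    K=np.array([[c["fx"],0,c["cx"]],[0,c["fy"],c["cy"]],[0,0,1]],float)
    n=cv2.undistortPoints(np.asarray(uv,np.float64).reshape(-1,1,2),K,np.array([float(c["k1"]),0,0,0])).reshape(-1,2)
    return np.c_[n,np.ones(len(n))]
def cloud(c):
    h,w=c["range_z"].shape
    v,u=np.mgrid[:h,:w]
    P=rays(c,np.c_[u.ravel(),v.ravel()])*c["range_z"].reshape(-1,1)
    return ((P-c["t"])@c["R"]).reshape(h,w,3)
def onplane(c,uv,z):
    d=rays(c,uv)@c["R"]; o=-c["R"].T@c["t"]
    return o+d*((z-o[2])/d[:,2:])
def tri(c1,uv1,c2,uv2):
    A=[];b=[]
    for c,uv in((c1,uv1),(c2,uv2)):
        d=(rays(c,[uv])@c["R"])[0]; d/=np.linalg.norm(d); o=-c["R"].T@c["t"]
        M=np.eye(3)-np.outer(d,d); A.append(M); b.append(M@o)
    A=np.vstack(A); b=np.hstack(b)
    x=np.linalg.lstsq(A,b,rcond=None)[0]; return x,np.linalg.norm(A@x-b)
E
python3 - <<'E'
from h import *
C={n:dict(np.load(f"pics/{n}0.npz")) for n in("side","top")}
boxes={"side":dict(red=(205,165,250,210),gold=(210,262,235,315),block=(200,270,250,375)),"top":dict(red=(215,200,270,250),gold=(322,228,352,248),block=(310,222,402,252))}
for n,c in C.items():
    W=cloud(c); hsv=cv2.cvtColor(c["color"],cv2.COLOR_RGB2HSV)
    print(n,"table z",np.median(W[250:300,60:150,2]) )
    x0,y0,x1,y1=boxes[n]["red"]; w=W[y0:y1,x0:x1]; H=hsv[y0:y1,x0:x1].astype(int)
    m=((H[...,0]<8)|(H[...,0]>172))&(H[...,1]>150)&(H[...,2]>50)
    p=w[m]; print("red",len(p),"z pct",np.round(np.percentile(p[:,2],[0,5,25,50,75,95,100]),4), "bbox",np.round(p.min(0),3),np.round(p.max(0),3))
    t=p[(p[:,2]>.1435)&(p[:,2]<.152)]; (cx,cy),r=cv2.minEnclosingCircle((t[:,:2]*1000).astype(np.float32)); print(" top face",len(t),t.mean(0).round(4),"circ",cx,cy,r)
    t=p[(p[:,2]>.136)]; ctr=np.array([cx,cy])/1000
    # block / stick
    x0,y0,x1,y1=boxes[n]["block"]; w=W[y0:y1,x0:x1].reshape(-1,3); b=w[(w[:,2]>.034)&(w[:,2]<.045)]
    print("block",len(b),cv2.minAreaRect((b[:,:2]*1000).astype(np.float32)))
    x0,y0,x1,y1=boxes[n]["gold"]; w=W[y0:y1,x0:x1].reshape(-1,3); b=w[(w[:,2]>.06)]
    print("stick pts",len(b),b.mean(0).round(4),b.min(0).round(4),b.max(0).round(4)); t=b[b[:,2]>.106]; print(" top",len(t),t.mean(0).round(4))
    crop=c["color"][:,:,::-1]
s=C["side"]["color"][155:245,195:265,::-1]; t=C["top"]["color"][195:255,215:275,::-1]; g=C["top"]["color"][220:255,310:400,::-1]
R=lambda a,h:cv2.resize(a,(int(a.shape[1]*h/a.shape[0]),h),interpolation=cv2.INTER_NEAREST)
cv2.imwrite("pics/crop0.png",np.hstack([R(s,430),R(t,430)]))
E
```

```text
side table z 0.0014747913837982133
red 419 z pct [-0.0013  0.1137  0.1299  0.1459  0.1479  0.1495  0.8202] bbox [ 0.545 -0.699 -0.001] [0.595 0.125 0.82 ]
 top face 241 [ 0.5646 -0.0575  0.1475] circ 561.1845703125 -51.71986770629883 28.481464385986328
block 2054 ((541.0426635742188, -308.48736572265625), (171.5457000732422, 50.23319625854492), 89.19233703613281)
stick pts 113 [ 0.5423 -0.275   0.1305] [ 0.5365 -0.6987  0.0608] [ 0.55   -0.2429  0.8202]
 top 38 [ 0.5431 -0.3204  0.2236]
top table z -0.0002578160076411847
red 395 z pct [0.0298 0.1258 0.1437 0.1457 0.147  0.1485 0.9342] bbox [ 0.545 -0.104  0.03 ] [ 0.592 -0.024  0.934]
 top face 300 [ 0.5641 -0.0562  0.1463] circ 564.3330078125 -50.35323715209961 26.713308334350586
block 1504 ((539.7208862304688, -307.0061340332031), (170.47608947753906, 50.58807373046875), 88.990966796875)
stick pts 45 [ 0.5437 -0.236   0.1557] [ 0.536  -0.2522  0.0639] [ 0.5812 -0.1045  0.9342]
 top 28 [ 0.5451 -0.2317  0.1995]
```

View pics/crop0.png

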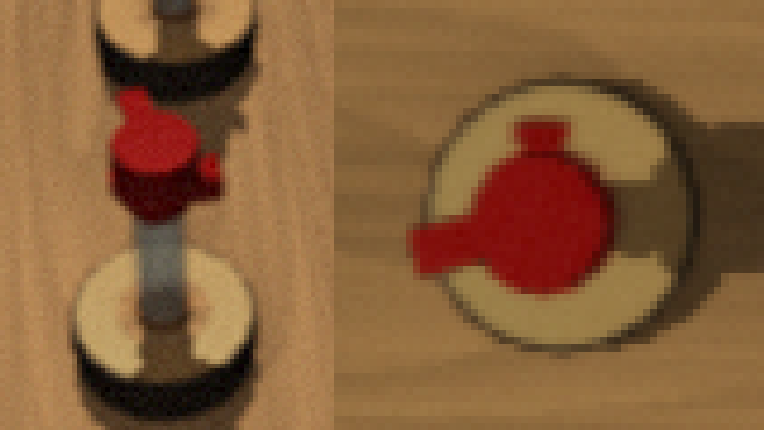

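The crop shows the hinge block at about (543,137), straight up (+x) from the cap centre at (543,222). The tab is at (440,248), left and slightly down, so either the tube has a small yaw or the cap isn't quite at zero turn. I'll measure both.

```bash
python3 - <<'E'
from h import *
C={n:dict(np.load(f"pics/{n}0.npz")) for n in("side","top")}
def redmask(c,box):
    x0,y0,x1,y1=box; m=np.zeros(c["range_z"].shape,bool); h=cv2.cvtColor(c["color"],cv2.COLOR_RGB2HSV).astype(int)
    m[y0:y1,x0:x1]=(((h[...,0]<8)|(h[...,0]>172))&(h[...,1]>150)&(h[...,2]>50))[y0:y1,x0:x1]; return m
c=C["top"]; W=cloud(c); m=redmask(c,(215,200,270,250)); 
# distance transform: largest inscribed disc = cap; 
cnts,_=cv2.findContours(m.astype(np.uint8),cv2.RETR_EXTERNAL,cv2.CHAIN_APPROX_NONE); k=max(cnts,key=cv2.contourArea).reshape(-1,2)
P=onplane(c,k,.147)[:,:2]*1000
from scipy.optimize import least_squares
f=least_squares(lambda q:np.hypot(*(P-q[:2]).T)-q[2],[564,-60,19],loss="soft_l1",f_scale=.7); q=f.x; print("top cap circle",q)
d=P-q[:2]; r=np.hypot(*d.T); a=np.degrees(np.arctan2(d[:,1],d[:,0]))
tab=onplane(c,k,.144)[:,:2]*1000-q[:2]; s=(np.hypot(*tab.T)>30); tm=tab[s].mean(0); print("tab dir",np.degrees(np.arctan2(tm[1],tm[0])),np.hypot(*tab.T).max())
# full-pixel tab: mask pixels with r 22..36
vu=np.argwhere(m)[:,::-1]; Q=onplane(c,vu,.144)[:,:2]*1000-q[:2]; r=np.hypot(*Q.T); an=np.degrees(np.arctan2(Q[:,1],Q[:,0]))
t=Q[(r>23)&(abs(an-100)<35)].mean(0); print("tab px dir",np.degrees(np.arctan2(t[1],t[0])),np.hypot(*t))
hm=(abs(an)<35)&(r>20); hz=W[vu[hm][:,1],vu[hm][:,0]]; print("hinge pts",hz.round(4)[:40:4]); 
h=np.median(hz[(hz[:,2]>.11)&(hz[:,2]<.145)],0); print("hinge",h,"dir",np.degrees(np.arctan2(h[1]*1000-q[1],h[0]*1000-q[0])))
# side: ellipse of top face -> intersect plane
c=C["side"]; W=cloud(c); m=redmask(c,(205,165,250,210)); w=W[m]; 
for n in C:
    c=C[n]; W=cloud(c); m=redmask(c,dict(side=(205,165,250,210),top=(215,200,270,250))[n]); w=W[m]*1000
    z=w[(abs(w[:,2]-147)<2.5)]; ctr=np.median(z[:,:2],0)
    for i in range(30):
        dd=z[np.hypot(*(z[:,:2]-ctr).T)<20]; ctr=.5*(dd[:,:2].min(0)+dd[:,:2].max(0))*.3+.7*dd[:,:2].mean(0)
    print(n,"topface",ctr,np.median(dd[:,2]))
    # log slice top
    l=W.reshape(-1,3)*1000; l=l[(abs(l[:,2]-30)<4)&(np.hypot(l[:,0]-563,l[:,1]+61)<55)]; 
    print(n,"log",len(l),cv2.minEnclosingCircle(l[:,:2].astype(np.float32)),np.median(l[:,2]))
    # gold stick
    g=W.reshape(-1,3)*1000; g=g[(g[:,2]>55)&(g[:,2]<125)&(np.hypot(g[:,0]-542,g[:,1]+248)<25)]; print(n,"gold",len(g),g.mean(0),"top",g[g[:,2]>108].mean(0) if (g[:,2]>108).any() else None, g[:,2].max())
# ray triangulation of stick top & cap center: gold masks
E
python3 - <<'E'
import sys; sys.path.insert(0,".")
from h import *
import os; os.chdir(".")
C={n:dict(np.load(f"pics/{n}0.npz")) for n in("side","top")}
R=lambda a,h:cv2.resize(a,(int(a.shape[1]*h/a.shape[0]),h),interpolation=cv2.INTER_NEAREST)
cv2.imwrite("pics/crop1.png",np.hstack([R(C["side"]["color"][262:322,200:250,::-1],400),R(C["top"]["color"][222:252,318:352,::-1],400)]))
E
```

```text
top cap circle [566.30449584 -56.51911191  21.85146244]
tab dir 109.84035832201485 34.88094867344884
tab px dir 110.10302657764275 28.637257207821495
hinge pts [[ 0.5918 -0.0526  0.1291]
 [ 0.5921 -0.0607  0.1254]
 [ 0.5899 -0.0545  0.1255]
 [ 0.5901 -0.0629  0.1269]
 [ 0.5879 -0.0588  0.127 ]
 [ 0.5859 -0.063   0.1278]]
hinge [ 0.58985993 -0.05877042  0.12699116] dir -5.459461712820202
side topface [565.45953034 -60.51241781] 147.7950297429484
side log 746 ((565.7265625, -60.119503021240234), 45.7486572265625) 31.29249929571793
side gold 115 [ 541.8298507  -251.3041206    89.46790213] top [ 541.72815638 -249.19845457  112.33138256] 114.01017565557137
top topface [564.51293829 -58.404614  ] 146.61037872964042
top log 729 ((564.4834594726562, -58.143028259277344), 44.06736755371094) 30.167993701424496
top gold 44 [ 541.11107259 -245.32350233   98.11585869] top [ 540.63994748 -247.20070951  111.49804538] 114.63437862460279
```

View pics/crop1.png

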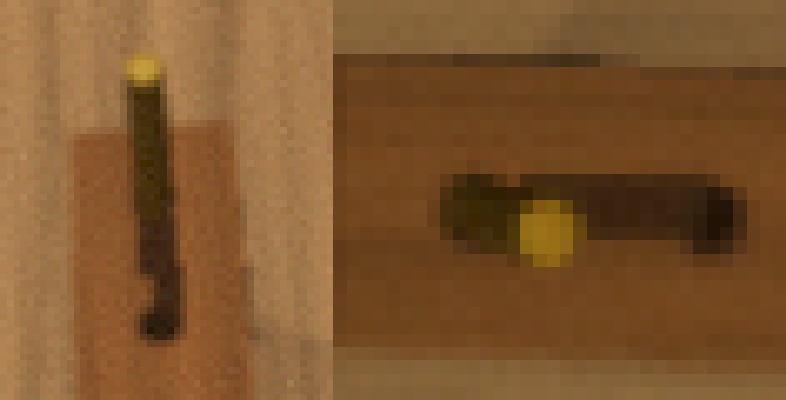

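The gold stick's top measures (541,-248,112) mm and its hole (541,-248), which agree. The tube axis is about (565,-59), with the cap top at 147 and the log at 30, as they should be. The tab points at about 105°, and the hinge at about 0°. Next I'll move above the tube.

```bash
cat >> h.py <<'E'
from scipy.spatial.transform import Rotation as Ro
def want(psi,tilt=0):  # tool down, tool x at psi (deg) from world x, then tilted about own y
    p=np.radians(psi); x=np.array([np.cos(p),np.sin(p),0]); z=np.array([0,0,-1.]); return Ro.from_matrix(np.c_[x,np.cross(z,x),z])*Ro.from_rotvec([0,np.radians(tilt),0])
def go(pos,psi,tilt=0):
    from workcell import get_obs
    o=get_obs(); R=Ro.from_quat(o["ee_rot"]); x=R.as_matrix()[:,0]
    print("pos",np.round(o["position"],4),"psi",round(np.degrees(np.arctan2(x[1],x[0])),2),"j",np.round(o["joint_pos"],2),"F",np.round(o["ft_force"],1),"w",round(float(o["grip_width"]),3),"t",o["clock"])
    print("  delta",np.round(R.inv().apply(np.array(pos)-o["position"]),4),"turn",np.round((R.inv()*want(psi,tilt)).as_rotvec(),4))
E
python3 -c "
from h import *
go([.565,-.059,.24],90)"
```

```text
pos [ 0.1683 -0.6016  0.2416] psi 15.63 j [ 1.28  0.33 -0.06  1.46  0.02  1.35 -0.09] F [ 0.2 -0.9  0.3] w 1.0 t 0.1
  delta [ 0.5282 -0.4156  0.0021] turn [-1.100e-03 -8.000e-04 -1.298e+00]
```

The manual's scale: shifts go in shares of 0.8 m and turns go in shares of 360 degrees. Converting my numbers, 0.528 m / 0.8 = 0.66, -0.416 m / 0.8 = -0.52, -1.298 rad / 6.2832 = -0.2066.

>>> move_arm:
  plan:
    - {"delta_pos":[0.66,-0.52,0.0025],"turn":[-0.0002,-0.0002,-0.2066],"fingers":0}
    - {"delta_pos":[0.66,-0.52,0.0025],"turn":[-0.0002,-0.0002,-0.2066],"fingers":0}
    - {"delta_pos":[0.66,-0.52,0.0025],"turn":[-0.0002,-0.0002,-0.2066],"fingers":0}
    - {"delta_pos":[0.66,-0.52,0.0025],"turn":[-0.0002,-0.0002,-0.2066],"fingers":0}
    - {"delta_pos":[0.66,-0.52,0.0025],"turn":[-0.0002,-0.0002,-0.2066],"fingers":0}
    - {"delta_pos":[0.66,-0.52,0.0025],"turn":[-0.0002,-0.0002,-0.2066],"fingers":0}
    - {"delta_pos":[0.66,-0.52,0.0025],"turn":[-0.0002,-0.0002,-0.2066],"fingers":0}
    - {"delta_pos":[0.66,-0.52,0.0025],"turn":[-0.0002,-0.0002,-0.2066],"fingers":0}
    - {"delta_pos":[0.66,-0.52,0.0025],"turn":[-0.0002,-0.0002,-0.2066],"fingers":0}
    - {"delta_pos":[0.66,-0.52,0.0025],"turn":[-0.0002,-0.0002,-0.2066],"fingers":0}
    - {"delta_pos":[0.66,-0.52,0.0025],"turn":[-0.0002,-0.0002,-0.2066],"fingers":0}
    - {"delta_pos":[0.66,-0.52,0.0025],"turn":[-0.0002,-0.0002,-0.2066],"fingers":0}

```text
clock: 1.6
position: [0.5658, -0.0546, 0.2397]
ee_rot: [0.705, 0.709, 0.0, -0.0]
ft_force: [0.2, -0.5, 0.2]
grip_width: 1.0
grasp_force: 0.0
```

```bash
python3 -c "
from h import *
go([.565,-.059,.144],90)"
```

```text
pos [ 0.5658 -0.0546  0.2397] psi 90.36 j [ 0.58  0.28 -0.67  1.59  0.17  1.34 -0.11] F [ 0.2 -0.5  0.2] w 1.0 t 1.6
  delta [-0.0046 -0.0008  0.0957] turn [-0.0002 -0.0011  0.0063]
```

Converted, 0.06 m / 0.8 = 0.075, 0.05 m / 0.8 = 0.0625.

>>> move_arm:
  plan:
    - {"delta_pos":[0,0,0.0625],"turn":[0,0,0],"fingers":0.2}
    - {"delta_pos":[0,0,0.075],"turn":[0,0,0],"fingers":0.2}
    - {"delta_pos":[0,0,0.075],"turn":[0,0,0],"fingers":0.2}

```text
clock: 1.98
position: [0.5645, -0.0598, 0.1805]
ee_rot: [0.707, 0.707, -0.001, 0.0]
ft_force: [0.4, -0.1, -0.2]
grip_width: 0.803
grasp_force: 0.0
```

```bash
python3 - <<'E'
from h import *
from workcell import *
go([.565,-.059,.144],90)
for n in("side","top"):
    c=camera(n); np.savez(f"pics/{n}1.npz",**c); 
s=[dict(np.load(f"pics/{n}1.npz"))["color"][...,::-1] for n in("side","top")]
R=lambda a,h:cv2.resize(a,(int(a.shape[1]*h/a.shape[0]),h),interpolation=cv2.INTER_NEAREST)
cv2.imwrite("pics/crop2.png",np.hstack([R(s[0][130:240,170:290],400),R(s[1][150:280,180:310],400)]))
E
```

```text
pos [ 0.5645 -0.0598  0.1805] psi 89.95 j [ 0.57  0.32 -0.66  1.67  0.21  1.22 -0.13] F [ 0.4 -0.1 -0.2] w 0.803 t 1.975
  delta [0.0008 0.0006 0.0365] turn [-0.0008  0.0014 -0.0009]
```

View pics/crop2.png

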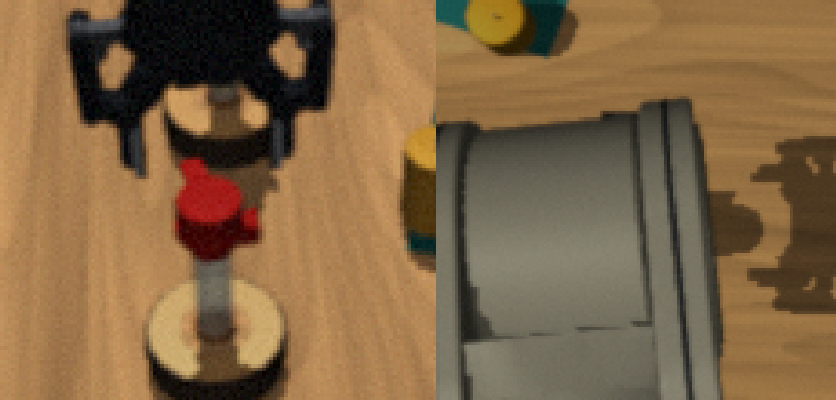

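In the side crop, the fingers at (138,165) and (280,160) straddle the red cap at (208,190) symmetrically. The arm hides the top view. I'll lower it and grip.

Converted, 0.036 m / 0.8 = 0.045, 0.02 m / 0.8 = 0.025.

>>> move_arm:
  force: 30
  plan:
    - {"delta_pos":[0,0,0.025],"turn":[0,0,0],"fingers":0.2}
    - {"delta_pos":[0,0,0.045],"turn":[0,0,0],"fingers":0.2}
    - {"delta_pos":[0,0,0.045],"turn":[0,0,0],"fingers":0.2}
    - {"delta_pos":[0,0,0.045],"turn":[0,0,0],"fingers":0.45}
    - {"delta_pos":[0,0,0.045],"turn":[0,0,0],"fingers":0.5}
    - {"delta_pos":[0,0,0.045],"turn":[0,0,0],"fingers":0.6}
    - {"delta_pos":[0,0,0.045],"turn":[0,0,0],"fingers":0.7}
    - {"delta_pos":[0,0,0.045],"turn":[0,0,0],"fingers":0.7}
    - {"delta_pos":[0,0,0.045],"turn":[0,0,0],"fingers":0.7}

```text
clock: 3.2
position: [0.5639, -0.0591, 0.145]
ee_rot: [0.707, 0.707, -0.001, 0.0]
ft_force: [-8.2, 0.8, 8.0]
grip_width: 0.433
grasp_force: 29.2
```

Converted, -1.3 rad / 6.2832 = -0.2069.

>>> move_arm:
  force: 40
  plan:
    - {"delta_pos":[0,0,0],"turn":[0,0,-0.0271],"fingers":0.7}
    - {"delta_pos":[0,0,0],"turn":[0,0,-0.0541],"fingers":0.7}
    - {"delta_pos":[0,0,0],"turn":[0,0,-0.0812],"fingers":0.7}
    - {"delta_pos":[0,0,0],"turn":[0,0,-0.1082],"fingers":0.7}
    - {"delta_pos":[0,0,0],"turn":[0,0,-0.1353],"fingers":0.7}
    - {"delta_pos":[0,0,0],"turn":[0,0,-0.1623],"fingers":0.7}
    - {"delta_pos":[0,0,0],"turn":[0,0,-0.1894],"fingers":0.7}
    - {"delta_pos":[0,0,0],"turn":[0,0,-0.2069],"fingers":0.7}
    - {"delta_pos":[0,0,0],"turn":[0,0,-0.2069],"fingers":0.7}

```text
clock: 4.32
position: [0.5645, -0.0588, 0.1452]
ee_rot: [0.134, 0.991, -0.001, -0.0]
ft_force: [-6.4, 1.4, 8.3]
grip_width: 0.423
grasp_force: 39.6
```

```bash
python3 - <<'E'
from h import *
from workcell import *
go([.565,-.059,.144],180); o=get_obs(); print(np.round(o["torque"],2),np.round(o["joint_pos"],2))
E
```

```text
pos [ 0.5645 -0.0588  0.1452] psi 164.6 j [ 0.73  0.41 -0.87  1.7   0.34  1.19  1.08] F [-6.4  1.4  8.3] w 0.423 t 4.325
  delta [-0.0006 -0.      0.0012] turn [-0.0016 -0.0004 -0.2688]
[0.2  1.41 0.09] [ 0.73  0.41 -0.87  1.7   0.34  1.19  1.08]
```

Converted, -0.2 rad / 6.2832 = -0.0318.

>>> move_arm:
  plan:
    - {"delta_pos":[0,0,0],"turn":[0,0,-0.0159],"fingers":0.7}
    - {"delta_pos":[0,0,0],"turn":[0,0,-0.0318],"fingers":0.7}
    - {"delta_pos":[0,0,0],"turn":[0,0,-0.0318],"fingers":0.7}

```text
clock: 4.7
position: [0.566, -0.0588, 0.1451]
ee_rot: [0.036, 0.999, -0.0, 0.002]
ft_force: [4.1, 1.7, 1.3]
grip_width: 0.424
grasp_force: 40.8
```

```bash
python3 - <<'E'
from h import *
from workcell import *
go([.565,-.059,.144],180); o=get_obs(); print(np.round(o["torque"],2))
c=camera("side"); np.savez("pics/side2.npz",**c)
cv2.imwrite("pics/s2.png",cv2.resize(c["color"][130:240,170:290,::-1],None,fx=5,fy=5,interpolation=cv2.INTER_NEAREST))
E
```

```text
pos [ 0.566  -0.0588  0.1451] psi 175.9 j [ 0.76  0.43 -0.9   1.7   0.36  1.19  1.26] F [4.1 1.7 1.3] w 0.424 t 4.7
  delta [ 0.001  -0.0002  0.0011] turn [-0.0005  0.0031 -0.0715]
[ 0.46 -1.1  -0.16]
```

View pics/s2.png

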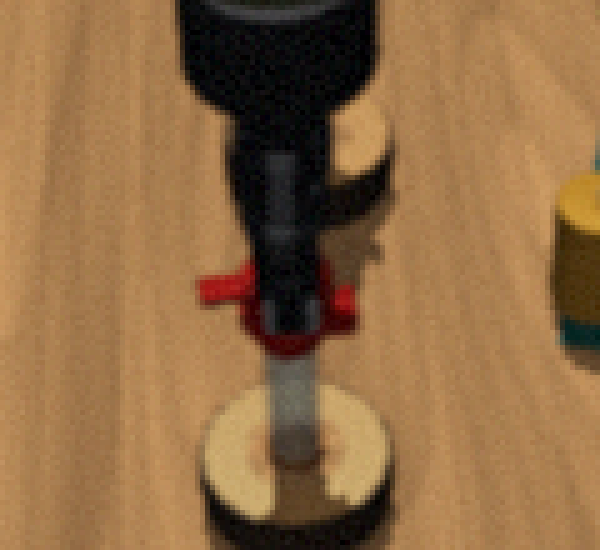

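The side crop shows the tab now pointing left (-x) at about (225,290), with the pad on the cap at (288,300). I'll measure its direction.

```bash
python3 - <<'E'
from h import *
c=dict(np.load("pics/side2.npz")); W=cloud(c)*1000; H=cv2.cvtColor(c["color"],cv2.COLOR_RGB2HSV).astype(int)
m=((H[...,0]<8)|(H[...,0]>172))&(H[...,1]>150)&(H[...,2]>60); m[:170]=0;m[215:]=0;m[:,:200]=0;m[:,250:]=0
p=W[m]; vu=np.argwhere(m)[:,::-1]; t=onplane(c,vu,.1437)*1000; br=H[...,2][m]
s=(t[:,0]<545)&(br>np.percentile(br[t[:,0]<545],45)); print(len(t[t[:,0]<545]),s.sum(),t[s].mean(0),t[s].min(0),t[s].max(0), p[s].mean(0))
d=t[s][:,:2]-[565.5,-60.3]; print(np.degrees(np.arctan2(d[:,1].mean(),d[:,0].mean())))
v=np.linalg.svd(t[s][:,:2]-t[s][:,:2].mean(0))[2][0]; print("axis",np.degrees(np.arctan2(v[1],v[0])))
s=(p[:,0]>583)&(p[:,2]<140)&(p[:,2]>110); print("hinge",p[s].mean(0),p[s].min(0),p[s].max(0))
E
```

```text
42 22 [537.0699557  -59.02644021 143.7       ] [529.60251148 -63.57649186 143.7       ] [544.12855862 -54.24956087 143.7       ] [537.4614824  -83.0710648  169.11686165]
177.43507786402685
axis 9.517921203163345
hinge [588.80527571 -59.86944904 125.51217527] [584.92104106 -67.83742733 114.03024313] [592.64437868 -49.26555343 129.58367462]
```

Converted, -0.035 m / 0.8 = -0.0438, 0.032 m / 0.8 = 0.04, -0.05 rad / 6.2832 = -0.008.

>>> move_arm:
  force: 25
  plan:
    - {"delta_pos":[0,0,0],"turn":[0,0,0],"fingers":0.4}
    - {"delta_pos":[0,0,0],"turn":[0,0,0],"fingers":0.4}
    - {"delta_pos":[0,0,-0.0438],"turn":[0,0,0],"fingers":0.5}
    - {"delta_pos":[0.04,-0.0029,-0.0438],"turn":[0,0,-0.008],"fingers":0.5}
    - {"delta_pos":[0.04,-0.0029,-0.0438],"turn":[0,0,-0.008],"fingers":0.5}
    - {"delta_pos":[0.04,-0.0029,-0.0019],"turn":[0,0,-0.008],"fingers":0.5}
    - {"delta_pos":[0.04,-0.0029,-0.0019],"turn":[0,0,-0.008],"fingers":0.6}
    - {"delta_pos":[0.04,-0.0029,-0.0019],"turn":[0,0,-0.008],"fingers":0.8}
    - {"delta_pos":[0.04,-0.0029,-0.0019],"turn":[0,0,-0.008],"fingers":1.0}
    - {"delta_pos":[0.04,-0.0029,-0.0019],"turn":[0,0,-0.008],"fingers":1.0}
    - {"delta_pos":[0.04,-0.0029,-0.0019],"turn":[0,0,-0.008],"fingers":1.0}

```text
clock: 6.12
position: [0.5331, -0.0591, 0.1463]
ee_rot: [0.01, 1.0, -0.001, 0.001]
ft_force: [-2.9, -0.1, 2.4]
grip_width: 0.155
grasp_force: 25.2
```

```bash
python3 - <<'E'
from h import *
go([.532,-.059,.146],178)
E
```

```text
pos [ 0.5331 -0.0591  0.1463] psi 178.81 j [ 0.82  0.36 -0.94  1.78  0.31  1.16  1.34] F [-2.9 -0.1  2.4] w 0.155 t 6.125
  delta [0.0011 0.0001 0.0003] turn [-0.0015  0.0011  0.0142]
```

Converted, -0.0298 m / 0.8 = -0.0373, -0.0235 m / 0.8 = -0.0294.

>>> move_arm:
  plan:
    - {"delta_pos":[-0.0038,0,-0.0106],"turn":[0,0,0],"fingers":1}
    - {"delta_pos":[-0.0095,0,-0.0205],"turn":[0,0,0],"fingers":1}
    - {"delta_pos":[-0.0163,0,-0.0294],"turn":[0,0,0],"fingers":1}
    - {"delta_pos":[-0.0246,0,-0.0373],"turn":[0,0,0],"fingers":1}
    - {"delta_pos":[-0.0246,0,-0.0373],"turn":[0,0,0],"fingers":1}

```text
clock: 6.75
position: [0.553, -0.0584, 0.1762]
ee_rot: [0.01, 1.0, 0.0, 0.0]
ft_force: [-1.7, 5.6, -1.6]
grip_width: 0.153
grasp_force: 24.8
```

```bash
python3 - <<'E'
from h import *
from workcell import *
go([.532,-.059,.146],178)
c=camera("side")
cv2.imwrite("pics/s3.png",cv2.resize(c["color"][130:240,170:290,::-1],None,fx=4,fy=4,interpolation=cv2.INTER_NEAREST))
E
```

```text
pos [ 0.553  -0.0584  0.1762] psi 178.87 j [ 0.8   0.37 -0.94  1.69  0.32  1.24  1.34] F [-1.7  5.6 -1.6] w 0.153 t 6.75
  delta [ 0.021  -0.001   0.0302] turn [0.0001 0.0003 0.0151]
```

View pics/s3.png

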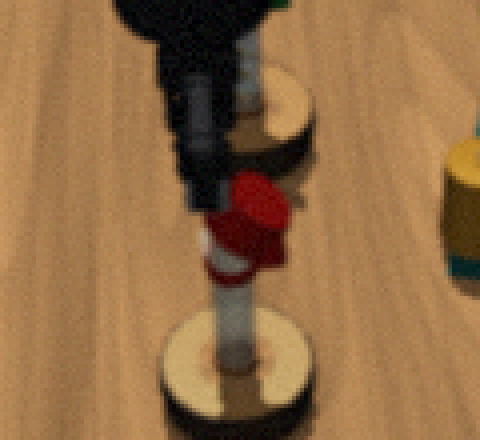

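The crop shows the cap tilted up about 35°, with the jaws on the tab at (210,190). The lift is going as planned, so I'll continue and release past the balance point.

Converted, -0.068 m / 0.8 = -0.085, 0.0015 m / 0.8 = 0.0019.

>>> move_arm:
  plan:
    - {"delta_pos":[-0.0096,0.0006,-0.0063],"turn":[0,0,0],"fingers":1}
    - {"delta_pos":[-0.0194,0.0013,-0.0115],"turn":[0,0,0],"fingers":1}
    - {"delta_pos":[-0.0306,0.0013,-0.015],"turn":[0,0,0],"fingers":1}
    - {"delta_pos":[-0.0414,0.0019,-0.0169],"turn":[0,0,0],"fingers":1}
    - {"delta_pos":[-0.0531,0.0019,-0.0169],"turn":[0,0,0],"fingers":1}
    - {"delta_pos":[-0.064,0.0019,-0.0153],"turn":[0,0,0],"fingers":1}
    - {"delta_pos":[-0.075,0.0019,-0.0119],"turn":[0,0,0],"fingers":1}
    - {"delta_pos":[-0.085,0.0019,-0.0075],"turn":[0,0,0],"fingers":1}
    - {"delta_pos":[-0.085,0.0019,-0.0075],"turn":[0,0,0],"fingers":1}

```text
clock: 7.92
position: [0.6214, -0.0576, 0.1822]
ee_rot: [0.01, 1.0, 0.001, 0.001]
ft_force: [-0.9, 7.2, 2.4]
grip_width: 0.151
grasp_force: 25.6
```

Converted, -0.08 m / 0.8 = -0.1, -0.04 m / 0.8 = -0.05.

>>> move_arm:
  plan:
    - {"delta_pos":[0,0,0],"turn":[0,0,0],"fingers":0.5}
    - {"delta_pos":[0,0,0],"turn":[0,0,0],"fingers":0.5}
    - {"delta_pos":[0,0,0],"turn":[0,0,0],"fingers":0.5}
    - {"delta_pos":[0,0,-0.05],"turn":[0,0,0],"fingers":0.5}
    - {"delta_pos":[0,0,-0.1],"turn":[0,0,0],"fingers":0.5}
    - {"delta_pos":[0,0,-0.1],"turn":[0,0,0],"fingers":0.5}
    - {"delta_pos":[0,0,-0.1],"turn":[0,0,0],"fingers":0.5}

```text
clock: 8.8
position: [0.6202, -0.0597, 0.2611]
ee_rot: [0.011, 1.0, -0.001, -0.0]
ft_force: [-0.3, -0.5, -0.8]
grip_width: 0.499
grasp_force: 0.0
```

```bash
python3 - <<'E'
from h import *
go([.541,-.248,.25],180)
E
```

```text
pos [ 0.6202 -0.0597  0.2611] psi 178.78 j [ 0.68  0.46 -0.91  1.4   0.36  1.45  1.33] F [-0.3 -0.5 -0.8] w 0.499 t 8.8
  delta [ 0.0752 -0.1899  0.0115] turn [-0.0018 -0.0003 -0.0213]
```

Converted, -0.19 m / 0.8 = -0.2375, 0.09 m / 0.8 = 0.1125, -0.021 rad / 6.2832 = -0.0033.

>>> move_arm:
  plan:
    - {"delta_pos":[0.094,-0.2375,0.0375],"turn":[0,0,-0.0033],"fingers":0.5}
    - {"delta_pos":[0.094,-0.2375,0.0375],"turn":[0,0,-0.0033],"fingers":0.5}
    - {"delta_pos":[0.094,-0.2375,0.0375],"turn":[0,0,-0.0033],"fingers":0.5}
    - {"delta_pos":[0.094,-0.2375,0.075],"turn":[0,0,-0.0033],"fingers":0.5}
    - {"delta_pos":[0.094,-0.2375,0.1125],"turn":[0,0,-0.0033],"fingers":0.5}
    - {"delta_pos":[0.094,-0.2375,0.1125],"turn":[0,0,-0.0033],"fingers":0.5}
    - {"delta_pos":[0.094,-0.2375,0.1125],"turn":[0,0,-0.0033],"fingers":0.5}

```text
clock: 9.68
position: [0.5417, -0.2474, 0.1726]
ee_rot: [-0.001, 1.0, -0.001, 0.0]
ft_force: [0.3, 0.5, -0.3]
grip_width: 0.502
grasp_force: 0.0
```

```bash
python3 - <<'E'
from h import *
from workcell import *
go([.541,-.248,.112],180)
s=camera("side");c=camera("top"); np.savez("pics/top4.npz",**c)
R=lambda a,h:cv2.resize(a,(int(a.shape[1]*h/a.shape[0]),h),interpolation=cv2.INTER_NEAREST)
cv2.imwrite("pics/s4.png",np.hstack([R(s["color"][160:380,150:300,::-1],450),R(c["color"][170:270,200:300,::-1],450)]))
E
```

```text
pos [ 0.5417 -0.2474  0.1726] psi -179.94 j [ 1.02  0.45 -0.86  1.6   0.35  1.26  1.67] F [ 0.3  0.5 -0.3] w 0.502 t 9.675
  delta [ 0.0008 -0.0005  0.0606] turn [-0.0013  0.0007  0.001 ]
```

View pics/s4.png

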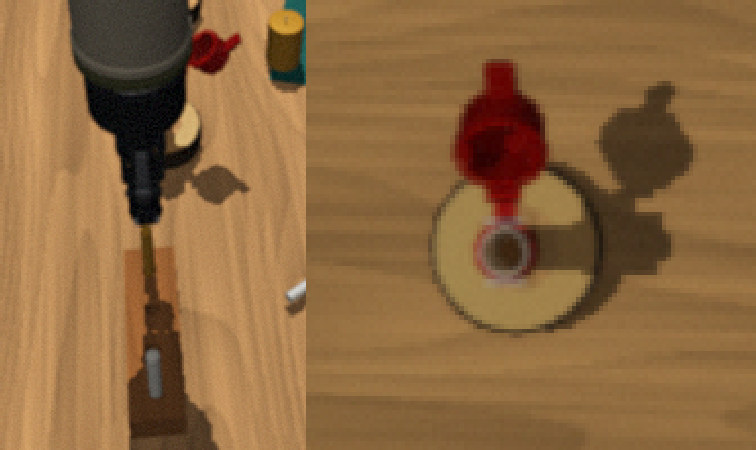

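The side crop shows the jaws above the gold stick at about (147,230). The top crop shows the red cap open and leaning to +x, and the bare tube mouth at (507,250), which is full-image pixel (244.4,225.6).

Converted, 0.06 m / 0.8 = 0.075, 0.03 m / 0.8 = 0.0375.

>>> move_arm:
  force: 25
  plan:
    - {"delta_pos":[0,-0.0006,0.0375],"turn":[0,0,0],"fingers":0.5}
    - {"delta_pos":[0,-0.0006,0.075],"turn":[0,0,0],"fingers":0.5}
    - {"delta_pos":[0,-0.0006,0.075],"turn":[0,0,0],"fingers":0.6}
    - {"delta_pos":[0,-0.0006,0.075],"turn":[0,0,0],"fingers":0.8}
    - {"delta_pos":[0,-0.0006,0.075],"turn":[0,0,0],"fingers":1}
    - {"delta_pos":[0,-0.0006,0.075],"turn":[0,0,0],"fingers":1}
    - {"delta_pos":[0,-0.0006,0.075],"turn":[0,0,0],"fingers":1}
    - {"delta_pos":[0,-0.0006,0.075],"turn":[0,0,0],"fingers":1}

```text
clock: 10.78
position: [0.5425, -0.2486, 0.1136]
ee_rot: [-0.0, 1.0, -0.001, 0.001]
ft_force: [0.2, 0.4, 7.3]
grip_width: 0.108
grasp_force: 24.7
```

```bash
python3 - <<'E'
from h import *
go([.541,-.248,.112],180)
c=dict(np.load("pics/top4.npz")); print(onplane(c,[[244.4,225.6]],.14))
H=cv2.cvtColor(c["color"],cv2.COLOR_RGB2HSV)[215:237,234:256]; g=cv2.cvtColor(c["color"],cv2.COLOR_RGB2GRAY)[215:237,234:256]
m=(H[...,1]<90).astype(int); ys,xs=np.nonzero(m); print("ring px",len(xs),(xs.min()+xs.max())/2+234,(ys.min()+ys.max())/2+215,onplane(c,[[xs.mean()+234,ys.mean()+215]],.14))
E
```

```text
pos [ 0.5425 -0.2486  0.1136] psi -179.99 j [ 1.    0.51 -0.83  1.66  0.4   1.16  1.64] F [0.2 0.4 7.3] w 0.108 t 10.775
  delta [0.0015 0.0006 0.0016] turn [-0.0026  0.0029  0.0002]
[[ 0.56435904 -0.06104349  0.14      ]]
ring px 39 244.0 225.5 [[ 0.56278904 -0.06157838  0.14      ]]
```

Converted, 0.189 m / 0.8 = 0.2363, 0.15 m / 0.8 = 0.1875.

>>> move_arm:
  plan:
    - {"delta_pos":[0,0,-0.025],"turn":[0,0,0],"fingers":1}
    - {"delta_pos":[0,0,-0.0625],"turn":[0,0,0],"fingers":1}
    - {"delta_pos":[0,0,-0.125],"turn":[0,0,0],"fingers":1}
    - {"delta_pos":[0,0,-0.1938],"turn":[0,0,0],"fingers":1}
    - {"delta_pos":[0,0,-0.1938],"turn":[0,0,0],"fingers":1}
    - {"delta_pos":[-0.015,0.125,-0.1938],"turn":[0,0,0],"fingers":1}
    - {"delta_pos":[-0.0294,0.1875,-0.1938],"turn":[0,0,0],"fingers":1}
    - {"delta_pos":[-0.0294,0.225,-0.1938],"turn":[0,0,0],"fingers":1}
    - {"delta_pos":[-0.0294,0.2363,-0.1938],"turn":[0,0,0],"fingers":1}
    - {"delta_pos":[-0.0294,0.2363,-0.1938],"turn":[0,0,0],"fingers":1}
    - {"delta_pos":[-0.0294,0.2363,-0.1938],"turn":[0,0,0],"fingers":1}

```text
clock: 12.15
position: [0.5647, -0.0612, 0.2665]
ee_rot: [0.001, 1.0, -0.001, -0.0]
ft_force: [-0.7, -1.2, -0.5]
grip_width: 0.108
grasp_force: 24.5
```

```bash
python3 - <<'E'
from h import *
from workcell import *
go([.566,-.0595,.165],180)
s=camera("side"); np.savez("pics/side5.npz",**s)
cv2.imwrite("pics/s5.png",cv2.resize(s["color"][110:240,170:290,::-1],None,fx=4,fy=4,interpolation=cv2.INTER_NEAREST))
W=cloud(s)*1000; p=W.reshape(-1,3); p=p[(p[:,2]>168)&(p[:,2]<240)&(abs(p[:,0]-566)<12)&(abs(p[:,1]+60)<15)]
for a in(165,185,205,225,245):
    q=p[(p[:,2]>a)&(p[:,2]<a+20)]; print(a,len(q),q.mean(0).round(1) if len(q) else 0,np.ptp(q[:,0]) if len(q) else 0)
E
```

```text
pos [ 0.5647 -0.0612  0.2665] psi 179.86 j [ 0.81  0.33 -0.97  1.54  0.28  1.41  1.39] F [-0.7 -1.2 -0.5] w 0.108 t 12.15
  delta [-0.0013  0.0019  0.1015] turn [-0.0019 -0.0002 -0.0024]
165 30 [563.8 -65.1 176.3] 8.587620404320205
185 38 [563.9 -65.3 195.5] 10.019099500181483
205 46 [564.4 -65.2 215. ] 10.52670587305397
225 29 [563.8 -65.9 233.4] 9.226872678954123
245 0 0 0
```

View pics/s5.png

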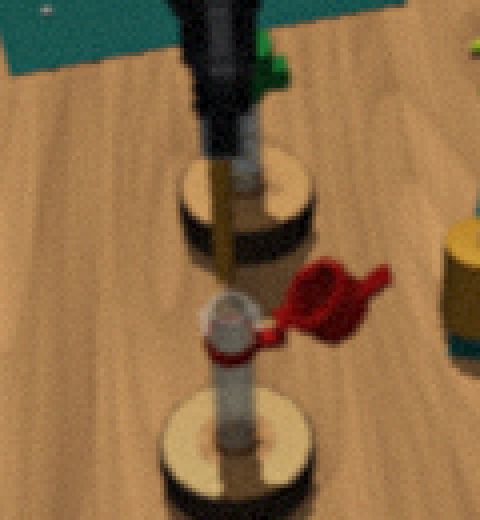

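The side crop shows the stick upright with its lower end at (228,275), just above the mouth at (232,310). The open cap is at (330,300), well clear. By the side-camera numbers it needs about 1 mm in +x and 0.7 mm in +y. I'll lower it in part and check the forces.

Converted, 0.045 m / 0.8 = 0.0563, -0.001 m / 0.8 = -0.0013.

>>> move_arm:
  plan:
    - {"delta_pos":[-0.0013,0.0009,0],"turn":[0,0,0],"fingers":1}
    - {"delta_pos":[-0.0013,0.0009,0.0188],"turn":[0,0,0],"fingers":1}
    - {"delta_pos":[-0.0013,0.0009,0.0313],"turn":[0,0,0],"fingers":1}
    - {"delta_pos":[-0.0013,0.0009,0.0438],"turn":[0,0,0],"fingers":1}
    - {"delta_pos":[-0.0013,0.0009,0.0563],"turn":[0,0,0],"fingers":1}
    - {"delta_pos":[-0.0013,0.0009,0.0563],"turn":[0,0,0],"fingers":1}

```text
clock: 12.95
position: [0.5653, -0.0586, 0.2207]
ee_rot: [-0.0, 1.0, -0.001, -0.001]
ft_force: [1.2, -0.5, -0.2]
grip_width: 0.11
grasp_force: 24.5
```

Converted, 0.066 m / 0.8 = 0.0825, 0.055 m / 0.8 = 0.0688.

>>> move_arm:
  plan:
    - {"delta_pos":[0,-0.0006,0.025],"turn":[0,0,0],"fingers":1}
    - {"delta_pos":[0,-0.0006,0.05],"turn":[0,0,0],"fingers":1}
    - {"delta_pos":[0,-0.0006,0.0688],"turn":[0,0,0],"fingers":1}
    - {"delta_pos":[0,-0.0006,0.0825],"turn":[0,0,0],"fingers":1}
    - {"delta_pos":[0,-0.0006,0.0825],"turn":[0,0,0],"fingers":1}
    - {"delta_pos":[0,-0.0006,0.0825],"turn":[0,0,0],"fingers":1}

```text
clock: 13.7
position: [0.5661, -0.0591, 0.1561]
ee_rot: [-0.0, 1.0, -0.001, 0.0]
ft_force: [0.1, -0.5, 0.1]
grip_width: 0.108
grasp_force: 24.5
```

Converted, -0.1 m / 0.8 = -0.125, -0.05 m / 0.8 = -0.0625.

>>> move_arm:
  plan:
    - {"delta_pos":[0,0,0],"turn":[0,0,0],"fingers":0.5}
    - {"delta_pos":[0,0,0],"turn":[0,0,0],"fingers":0.5}
    - {"delta_pos":[0,0,0],"turn":[0,0,0],"fingers":0.5}
    - {"delta_pos":[0,0,0],"turn":[0,0,0],"fingers":0.5}
    - {"delta_pos":[0,0,-0.0625],"turn":[0,0,0],"fingers":0.5}
    - {"delta_pos":[0,0,-0.125],"turn":[0,0,0],"fingers":0.5}
    - {"delta_pos":[0,0,-0.125],"turn":[0,0,0],"fingers":0.5}

```text
clock: 14.58
position: [0.5675, -0.0586, 0.2595]
ee_rot: [-0.0, 1.0, -0.001, 0.003]
ft_force: [0.7, 0.3, -0.7]
grip_width: 0.502
grasp_force: 0.0
```

```bash
python3 - <<'E'
from h import *
from workcell import *
go([.642,-.0595,.25],180)
s=camera("side"); np.savez("pics/side6.npz",**s); a=s["color"][160:240,190:280]
cv2.imwrite("pics/s6.png",cv2.resize(a[...,::-1],None,fx=6,fy=6,interpolation=cv2.INTER_NEAREST))
# open cap: tab direction from red cloud
W=cloud(s)*1000; H=cv2.cvtColor(s["color"],cv2.COLOR_RGB2HSV).astype(int)
m=((H[...,0]<8)|(H[...,0]>172))&(H[...,1]>150)&(H[...,2]>50); m[:150]=0;m[240:]=0;m[:,:190]=0;m[:,290:]=0
p=W[m]; p=p[(p[:,0]>625)&(p[:,2]>110)&(p[:,2]<180)]
for a in(625,630,635,640,645): q=p[(p[:,0]>=a)&(p[:,0]<a+5)]; print(a,len(q),q.mean(0).round(1) if len(q) else 0,q.min(0).round(1) if len(q) else 0,q.max(0).round(1) if len(q) else 0)
E
```

```text
pos [ 0.5675 -0.0586  0.2595] psi -179.98 j [ 0.81  0.34 -0.97  1.55  0.29  1.39  1.39] F [ 0.7  0.3 -0.7] w 0.502 t 14.575
  delta [-0.0745 -0.0009  0.0099] turn [-0.0024  0.0063  0.0003]
625 30 [627.4 -66.8 147. ] [625.2 -75.5 132.5] [629.7 -56.7 158.1]
630 22 [632.4 -62.7 144. ] [630.1 -72.4 137.6] [635.  -50.9 151.2]
635 15 [637.1 -59.  146.3] [635.5 -65.9 139.3] [639.4 -49.2 151.3]
640 15 [642.4 -57.  151.8] [640.2 -63.4 147. ] [644.8 -49.9 155.3]
645 8 [646.7 -58.2 157.2] [645.3 -64.1 154.3] [648.5 -50.9 159.7]
```

View pics/s6.png

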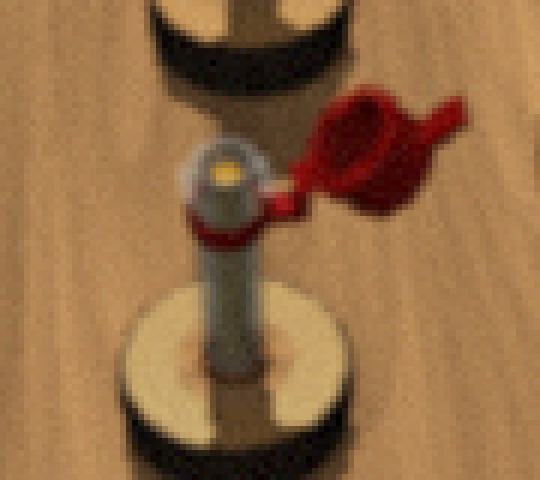

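The crop shows the gold stick's top at (228,172), below the rim inside the tube, so it is fully in. The cap is open, with its tab at (450,115). Next I'll grip the tab from above.

Converted, 0.1 m / 0.8 = 0.125, -0.08 m / 0.8 = -0.1.

>>> move_arm:
  force: 25
  plan:
    - {"delta_pos":[-0.0625,0,0],"turn":[0,0,0],"fingers":0.5}
    - {"delta_pos":[-0.1,0,0.025],"turn":[0,0,0],"fingers":0.5}
    - {"delta_pos":[-0.1,0,0.075],"turn":[0,0,0],"fingers":0.5}
    - {"delta_pos":[-0.1,0,0.125],"turn":[0,0,0],"fingers":0.5}
    - {"delta_pos":[-0.1,0,0.125],"turn":[0,0,0],"fingers":0.5}
    - {"delta_pos":[-0.1,0,0.125],"turn":[0,0,0],"fingers":0.6}
    - {"delta_pos":[-0.1,0,0.125],"turn":[0,0,0],"fingers":0.8}
    - {"delta_pos":[-0.1,0,0.125],"turn":[0,0,0],"fingers":1}
    - {"delta_pos":[-0.1,0,0.125],"turn":[0,0,0],"fingers":1}
    - {"delta_pos":[-0.1,0,0.125],"turn":[0,0,0],"fingers":1}

```text
clock: 15.88
position: [0.6468, -0.0564, 0.1578]
ee_rot: [-0.001, 1.0, 0.001, 0.002]
ft_force: [0.6, 6.9, 1.5]
grip_width: 0.147
grasp_force: 24.7
```

```bash
python3 - <<'E'
from h import *
go([.647,-.0585,.159],180)
# arc in TCP displacement: contact point rel hinge
for r,h in((34,16),):
    f=lambda s:np.array([-(26+r)*np.cos(s)+h*np.sin(s),(26+r)*np.sin(s)+h*np.cos(s)])
    for s in np.arange(2.4,-.01,-.15): print(round(s,2),(f(s)-f(2.4)).round(1),(f(s)+[590,124.5]).round(1))
E
```

```text
pos [ 0.6468 -0.0564  0.1578] psi -179.86 j [ 0.64  0.59 -0.88  1.46  0.47  1.3   1.29] F [0.6 6.9 1.5] w 0.147 t 15.875
  delta [-0.0002 -0.0021 -0.0012] turn [0.0013 0.0037 0.0024]
2.4 [0. 0.] [645.1 153.2]
2.25 [-4.9  7.9] [640.1 161.1]
2.1 [-10.9  15. ] [634.1 168.2]
1.95 [-18.   21.1] [627.1 174.3]
1.8 [-25.8  26.1] [619.2 179.3]
1.65 [-34.4  29.8] [610.7 183. ]
1.5 [-43.3  32.3] [601.7 185.5]
1.35 [-52.6  33.3] [592.5 186.5]
1.2 [-61.9  33. ] [583.2 186.2]
1.05 [-71.   31.3] [574.  184.5]
0.9 [-79.8  28.2] [565.2 181.4]
0.75 [-88.   23.9] [557.  177.1]
0.6 [-95.5  18.4] [549.5 171.6]
0.45 [-102.1   11.8] [542.9 165. ]
0.3 [-107.6    4.3] [537.4 157.5]
0.15 [-112.    -3.9] [533.1 149.3]
0.0 [-115.1  -12.7] [530.  140.5]
```

Converted, 0.0955 m / 0.8 = 0.1194, -0.033 m / 0.8 = -0.0413, -0.035 rad / 6.2832 = -0.0056.

>>> move_arm:
  plan:
    - {"delta_pos":[0.0061,0.001,-0.0099],"turn":[0,0,-0.0032],"fingers":1}
    - {"delta_pos":[0.0136,0.0008,-0.0188],"turn":[0,0,-0.0056],"fingers":1}
    - {"delta_pos":[0.0225,0.0005,-0.0264],"turn":[0,0,-0.0056],"fingers":1}
    - {"delta_pos":[0.0323,0.0001,-0.0326],"turn":[0,0,-0.0056],"fingers":1}
    - {"delta_pos":[0.043,-0.0001,-0.0373],"turn":[0,0,-0.0056],"fingers":1}
    - {"delta_pos":[0.0541,-0.0005,-0.0404],"turn":[0,0,-0.0056],"fingers":1}
    - {"delta_pos":[0.0658,-0.0009,-0.0416],"turn":[0,0,-0.0056],"fingers":1}
    - {"delta_pos":[0.0774,-0.0013,-0.0413],"turn":[0,0,-0.0056],"fingers":1}
    - {"delta_pos":[0.0888,-0.0016,-0.0391],"turn":[0,0,-0.0056],"fingers":1}
    - {"delta_pos":[0.0998,-0.002,-0.0353],"turn":[0,0,-0.0056],"fingers":1}
    - {"delta_pos":[0.11,-0.0024,-0.0299],"turn":[0,0,-0.0056],"fingers":1}
    - {"delta_pos":[0.1194,-0.0028,-0.023],"turn":[0,0,-0.0056],"fingers":1}

```text
clock: 17.38
position: [0.5496, -0.0619, 0.1736]
ee_rot: [-0.017, 1.0, -0.001, -0.0]
ft_force: [0.1, 0.2, -0.2]
grip_width: 0.005
grasp_force: 0.0
```

The jaws closed on nothing (width 0.005), so the tab slipped out. My picture budget is used up, so I'll find the cap from the point cloud instead.

```bash
cat >> h.py <<'E'
def red(c,zmin=105,zmax=200):
    W=cloud(c)*1000; H=cv2.cvtColor(c["color"],cv2.COLOR_RGB2HSV).astype(int)
    m=((H[...,0]<8)|(H[...,0]>172))&(H[...,1]>150)&(H[...,2]>50)
    p=W[m]; return p[(p[:,2]>zmin)&(p[:,2]<zmax)&(p[:,0]>515)&(p[:,0]<665)&(abs(p[:,1]+59)<45)]
def prof(p):
    for a in range(520,660,10):
        q=p[(p[:,0]>=a)&(p[:,0]<a+10)]
        if len(q)>2: print(a,len(q),"y",q[:,1].min().round(1),q[:,1].mean().round(1),q[:,1].max().round(1),"z",q[:,2].min().round(1),q[:,2].mean().round(1),q[:,2].max().round(1))
E
python3 - <<'E'
from h import *
from workcell import *
go([.5496,-.0619,.1736],182)
for n in("side","top"): print(n); prof(red(camera(n)))
print("before"); prof(red(dict(np.load("pics/side6.npz"))))
E
```

```text
pos [ 0.5496 -0.0619  0.1736] psi -178.02 j [ 0.84  0.38 -0.98  1.7   0.33  1.24  1.39] F [ 0.1  0.2 -0.2] w 0.005 t 17.375
  delta [-0. -0. -0.] turn [-0.0018 -0.0002 -0.0003]
side
550 12 y -72.4 -68.9 -63.8 z 111.7 116.1 120.1
560 18 y -74.5 -72.4 -69.6 z 109.9 115.2 118.7
570 11 y -72.6 -67.3 -61.5 z 114.9 118.7 127.2
580 24 y -65.4 -60.2 -52.9 z 109.9 117.9 130.4
590 98 y -79.6 -56.3 -38.0 z 114.8 145.2 172.2
600 91 y -79.1 -67.3 -39.9 z 142.8 161.3 174.1
610 85 y -77.2 -65.5 -46.9 z 139.7 162.5 183.9
620 15 y -71.4 -63.7 -53.1 z 158.9 174.7 183.9
top
610 28 y -56.1 -47.1 -39.3 z 153.0 158.9 165.2
620 39 y -62.2 -53.1 -41.1 z 151.1 168.3 179.4
630 4 y -62.2 -59.3 -56.4 z 176.0 176.3 176.7
before
550 11 y -72.1 -68.6 -62.9 z 110.3 115.6 117.9
560 16 y -75.0 -72.7 -70.0 z 109.7 115.4 118.8
570 11 y -72.1 -67.8 -60.3 z 115.6 118.7 129.3
580 26 y -65.8 -60.6 -54.1 z 112.9 118.7 130.0
590 41 y -68.0 -57.2 -39.6 z 115.2 131.3 137.3
600 72 y -78.7 -54.5 -37.3 z 121.9 135.4 146.9
610 95 y -80.3 -57.5 -36.7 z 122.2 138.5 156.7
620 80 y -76.5 -64.4 -38.8 z 127.9 147.6 159.1
630 37 y -72.4 -61.2 -49.2 z 137.6 144.9 151.3
640 23 y -64.1 -57.4 -49.9 z 147.0 153.7 159.7
```

The tab slipped free partway, and the cap is falling back open, to s≈2.4. Rather than grip it again, I'll push it shut with closed fingers from the +x side. I'll raise the arm, go over and come down beyond the tab.

Converted, -0.1305 m / 0.8 = -0.1631, -0.08 m / 0.8 = -0.1, 0.035 rad / 6.2832 = 0.0056.

>>> move_arm:
  plan:
    - {"delta_pos":[0,0,-0.075],"turn":[0,0,0],"fingers":1}
    - {"delta_pos":[-0.0375,0,-0.1],"turn":[0,0,0],"fingers":1}
    - {"delta_pos":[-0.1,0,-0.1],"turn":[0,0,0.0056],"fingers":1}
    - {"delta_pos":[-0.1625,0,-0.1],"turn":[0,0,0.0056],"fingers":1}
    - {"delta_pos":[-0.1631,0,-0.1],"turn":[0,0,0.0056],"fingers":1}
    - {"delta_pos":[-0.1631,0,-0.05],"turn":[0,0,0.0056],"fingers":1}
    - {"delta_pos":[-0.1631,0,0.0208],"turn":[0,0,0.0056],"fingers":1}
    - {"delta_pos":[-0.1631,0,0.0208],"turn":[0,0,0.0056],"fingers":1}
    - {"delta_pos":[-0.1631,0,0.0208],"turn":[0,0,0.0056],"fingers":1}

```text
clock: 18.6
position: [0.6813, -0.0567, 0.16]
ee_rot: [0.0, 1.0, -0.001, 0.001]
ft_force: [-0.4, 0.1, 0.4]
grip_width: 0.002
grasp_force: 0.0
```

```bash
python3 - <<'E'
from h import *
from workcell import *
go([.625,-.0575,.161],180)
prof(red(camera("side")))
E
```

```text
pos [ 0.6813 -0.0567  0.16  ] psi 180.0 j [ 0.59  0.67 -0.88  1.36  0.51  1.35  1.28] F [-0.4  0.1  0.4] w 0.002 t 18.6
  delta [ 0.0563 -0.0008 -0.0012] turn [-0.0012  0.0024 -0.    ]
550 12 y -72.6 -68.3 -62.7 z 110.9 115.4 119.7
560 17 y -75.0 -73.1 -71.3 z 111.5 116.1 120.8
570 14 y -72.0 -67.1 -60.5 z 113.3 117.5 127.8
580 26 y -66.9 -60.9 -53.8 z 112.9 119.0 128.5
590 41 y -69.1 -57.3 -43.4 z 117.4 131.1 137.5
600 72 y -79.1 -53.8 -36.3 z 121.5 135.2 145.7
610 103 y -79.1 -57.5 -36.7 z 121.5 138.3 154.5
620 80 y -77.0 -64.4 -38.4 z 127.8 147.7 159.0
630 36 y -71.4 -61.6 -49.0 z 136.8 145.1 150.4
640 25 y -62.7 -57.0 -49.7 z 148.8 153.6 158.5
```

>>> move_arm:
  plan:
    - {"delta_pos":[0.015,0,0],"turn":[0,0,0],"fingers":1}
    - {"delta_pos":[0.0275,0,0],"turn":[0,0,0],"fingers":1}
    - {"delta_pos":[0.0388,0,-0.0013],"turn":[0,0,0],"fingers":1}
    - {"delta_pos":[0.05,0,-0.0025],"turn":[0,0,0],"fingers":1}
    - {"delta_pos":[0.06,0,-0.0038],"turn":[0,0,0],"fingers":1}
    - {"delta_pos":[0.0688,0,-0.0063],"turn":[0,0,0],"fingers":1}
    - {"delta_pos":[0.0763,0,-0.0125],"turn":[0,0,0],"fingers":1}
    - {"delta_pos":[0.0763,0,-0.0125],"turn":[0,0,0],"fingers":1}

```text
clock: 19.65
position: [0.6192, -0.0569, 0.1677]
ee_rot: [-0.0, 1.0, -0.001, 0.0]
ft_force: [-0.1, 0.5, -0.7]
grip_width: 0.0
grasp_force: 0.0
```

```bash
python3 - <<'E'
from h import *
from workcell import *
go([.6,-.0575,.179],180)
prof(red(camera("side")))
E
```

```text
pos [ 0.6192 -0.0569  0.1677] psi -179.99 j [ 0.7   0.54 -0.93  1.53  0.45  1.3   1.29] F [-0.1  0.5 -0.7] w 0.0 t 19.65
  delta [ 0.0192 -0.0006 -0.0113] turn [-0.0018  0.      0.0002]
550 11 y -71.9 -68.9 -64.4 z 110.8 115.9 119.0
560 16 y -74.4 -72.2 -70.0 z 109.3 115.3 120.2
570 11 y -72.7 -67.4 -60.8 z 113.3 118.3 130.4
580 72 y -79.9 -64.4 -45.0 z 113.0 151.6 174.9
590 99 y -80.0 -67.2 -46.4 z 114.5 163.5 191.5
600 74 y -78.6 -68.3 -51.4 z 148.2 168.8 191.9
```

Converted, 0.048 m / 0.8 = 0.06, -0.012 m / 0.8 = -0.015.

>>> move_arm:
  plan:
    - {"delta_pos":[0.005,0,-0.01],"turn":[0,0,0],"fingers":1}
    - {"delta_pos":[0.0138,0,-0.015],"turn":[0,0,0],"fingers":1}
    - {"delta_pos":[0.0238,0,-0.0163],"turn":[0,0,0],"fingers":1}
    - {"delta_pos":[0.0338,0,-0.0163],"turn":[0,0,0],"fingers":1}
    - {"delta_pos":[0.0438,0,-0.015],"turn":[0,0,0],"fingers":1}
    - {"delta_pos":[0.0538,0,-0.0125],"turn":[0,0,0],"fingers":1}
    - {"delta_pos":[0.06,0,-0.01],"turn":[0,0,0],"fingers":1}
    - {"delta_pos":[0.06,0,-0.01],"turn":[0,0,0],"fingers":1}
    - {"delta_pos":[0.06,0,-0.01],"turn":[0,0,0],"fingers":1}

```text
clock: 20.82
position: [0.5719, -0.0568, 0.1755]
ee_rot: [-0.0, 1.0, -0.001, 0.0]
ft_force: [-0.1, -0.4, 0.2]
grip_width: 0.002
grasp_force: 0.0
```

```bash
python3 - <<'E'
from h import *
from workcell import *
go([.564,-.0585,.2],180)
prof(red(camera("side")))
E
```

```text
pos [ 0.5719 -0.0568  0.1755] psi -179.99 j [ 0.8   0.44 -0.98  1.65  0.38  1.26  1.32] F [-0.1 -0.4  0.2] w 0.002 t 20.825
  delta [ 0.0079 -0.0017 -0.0245] turn [-0.0013  0.0004  0.0001]
520 5 y -66.8 -63.2 -58.8 z 142.2 144.4 145.7
530 25 y -70.7 -62.7 -54.7 z 143.5 144.8 147.8
540 43 y -73.0 -63.6 -51.8 z 125.8 141.3 150.2
550 97 y -80.0 -66.4 -42.9 z 111.5 141.4 150.8
560 108 y -81.8 -69.0 -44.4 z 111.1 140.6 173.6
570 79 y -81.4 -67.1 -45.9 z 112.3 145.1 173.2
580 48 y -76.3 -63.7 -51.1 z 113.2 131.5 148.9
590 11 y -67.6 -59.0 -52.6 z 116.4 126.3 132.5
```

The cap is shut: the tab is at z≈144, the top at ≈148, and the tab direction ≈184°. Next I'll grip the cap body, with the jaws along y.

Converted, 0.031 m / 0.8 = 0.0388, 0.01 m / 0.8 = 0.0125.

>>> move_arm:
  force: 30
  plan:
    - {"delta_pos":[0.0088,-0.0019,-0.0188],"turn":[0,0,0],"fingers":0.2}
    - {"delta_pos":[0.0088,-0.0019,-0.0188],"turn":[0,0,0],"fingers":0.2}
    - {"delta_pos":[0.0088,-0.0019,-0.0188],"turn":[0,0,0],"fingers":0.2}
    - {"delta_pos":[0.0088,-0.0019,-0.0188],"turn":[0,0,0],"fingers":0.2}
    - {"delta_pos":[0.0088,-0.0019,0.0125],"turn":[0,0,0],"fingers":0.2}
    - {"delta_pos":[0.0088,-0.0019,0.0388],"turn":[0,0,0],"fingers":0.25}
    - {"delta_pos":[0.0088,-0.0019,0.0388],"turn":[0,0,0],"fingers":0.4}
    - {"delta_pos":[0.0088,-0.0019,0.0388],"turn":[0,0,0],"fingers":0.5}
    - {"delta_pos":[0.0088,-0.0019,0.0388],"turn":[0,0,0],"fingers":0.6}
    - {"delta_pos":[0.0088,-0.0019,0.0388],"turn":[0,0,0],"fingers":0.7}
    - {"delta_pos":[0.0088,-0.0019,0.0388],"turn":[0,0,0],"fingers":0.7}
    - {"delta_pos":[0.0088,-0.0019,0.0388],"turn":[0,0,0],"fingers":0.7}

```text
clock: 22.38
position: [0.5651, -0.0585, 0.1453]
ee_rot: [-0.0, 1.0, -0.001, 0.001]
ft_force: [-1.7, -0.3, 6.0]
grip_width: 0.422
grasp_force: 29.9
```

Gripped well. I'll turn it clockwise to the stop.

Converted, 1.45 rad / 6.2832 = 0.2308.

>>> move_arm:
  force: 40
  plan:
    - {"delta_pos":[0,0,0],"turn":[0,0,0.0271],"fingers":0.7}
    - {"delta_pos":[0,0,0],"turn":[0,0,0.0541],"fingers":0.7}
    - {"delta_pos":[0,0,0],"turn":[0,0,0.0812],"fingers":0.7}
    - {"delta_pos":[0,0,0],"turn":[0,0,0.1082],"fingers":0.7}
    - {"delta_pos":[0,0,0],"turn":[0,0,0.1353],"fingers":0.7}
    - {"delta_pos":[0,0,0],"turn":[0,0,0.1623],"fingers":0.7}
    - {"delta_pos":[0,0,0],"turn":[0,0,0.1894],"fingers":0.7}
    - {"delta_pos":[0,0,0],"turn":[0,0,0.2165],"fingers":0.7}
    - {"delta_pos":[0,0,0],"turn":[0,0,0.2308],"fingers":0.7}
    - {"delta_pos":[0,0,0],"turn":[0,0,0.2308],"fingers":0.7}

```text
clock: 23.62
position: [0.5642, -0.0597, 0.1453]
ee_rot: [0.664, 0.748, -0.002, 0.001]
ft_force: [-8.1, -4.4, 10.3]
grip_width: 0.415
grasp_force: 40.0
```

```bash
python3 - <<'E'
from h import *
from workcell import *
go([.564,-.0585,.2],90); o=get_obs(); print(np.round(o["torque"],2),o["tau"][-1])
prof(red(camera("side")))
E
```

```text
pos [ 0.5642 -0.0597  0.1453] psi 96.78 j [ 0.61  0.37 -0.71  1.71  0.26  1.16 -0.05] F [-8.1 -4.4 10.3] w 0.415 t 23.625
  delta [ 0.001  -0.0001 -0.0547] turn [-0.001   0.0037  0.1184]
[-0.97  1.73 -0.05] -0.679187960922718
540 17 y -75.2 -71.0 -61.8 z 125.7 149.5 191.7
550 116 y -79.7 -61.6 -24.6 z 110.5 142.1 150.9
560 130 y -82.0 -62.4 -21.4 z 109.7 141.1 151.2
570 86 y -80.3 -66.0 -41.4 z 117.7 143.2 150.1
580 45 y -76.6 -63.2 -46.9 z 112.4 132.4 149.5
590 6 y -66.0 -63.8 -61.1 z 118.0 124.8 129.6
```

Converted, 0.08 rad / 6.2832 = 0.0127.

>>> move_arm:
  plan:
    - {"delta_pos":[0,0,0],"turn":[0,0,0.0127],"fingers":0.7}
    - {"delta_pos":[0,0,0],"turn":[0,0,0.0255],"fingers":0.7}
    - {"delta_pos":[0,0,0],"turn":[0,0,0.0255],"fingers":0.7}

```text
clock: 24.05
position: [0.5639, -0.0596, 0.1453]
ee_rot: [0.721, 0.693, -0.002, 0.001]
ft_force: [-9.5, -4.6, 11.2]
grip_width: 0.42
grasp_force: 40.6
```

```bash
cat > tabdir.py <<'E'
from h import *
from workcell import *
go([.564,-.0585,.2],90); o=get_obs(); print(np.round(o["torque"],2),round(o["tau"][-1],3))
c=camera("side"); p=red(c,136,150); t=p[(p[:,1]>-37)]; 
print(len(t),t.mean(0).round(1),t.min(0).round(1),t.max(0).round(1), "dir",np.degrees(np.arctan2(t[:,1].mean()+60.3,t[:,0].mean()-565.5)))
E
python3 tabdir.py
```

```text
pos [ 0.5639 -0.0596  0.1453] psi 87.66 j [ 0.59  0.36 -0.68  1.71  0.25  1.16 -0.2 ] F [-9.5 -4.6 11.2] w 0.42 t 24.05
  delta [ 0.0009 -0.0001 -0.0547] turn [-0.0012  0.0038 -0.0408]
[-0.92  1.94  0.25] -0.871
31 [564.7 -29.5 144.6] [558.1 -36.1 142.4] [571.2 -22.2 146.6] dir 91.5780102198065
```

Converted, 0.2 rad / 6.2832 = 0.0318.

>>> move_arm:
  plan:
    - {"delta_pos":[0,0,0],"turn":[0,0,0.0159],"fingers":0.7}
    - {"delta_pos":[0,0,0],"turn":[0,0,0.0318],"fingers":0.7}
    - {"delta_pos":[0,0,0],"turn":[0,0,0.0318],"fingers":0.7}
    - {"delta_pos":[0,0,0],"turn":[0,0,0.0318],"fingers":0.7}

```text
clock: 24.6
position: [0.5628, -0.0624, 0.145]
ee_rot: [0.787, 0.617, -0.004, 0.002]
ft_force: [-13.3, -13.2, 13.5]
grip_width: 0.419
grasp_force: 55.7
```

```bash
python3 tabdir.py; python3 - <<'E'
from h import *
c=dict(np.load("pics/side0.npz")); p=red(c,136,150); t=p[(p[:,1]>-37)]; print("initial",t.mean(0),np.degrees(np.arctan2(t[:,1].mean()+60.3,t[:,0].mean()-565.5)))
E
```

```text
pos [ 0.5628 -0.0624  0.145 ] psi 76.14 j [ 0.56  0.35 -0.65  1.71  0.24  1.16 -0.39] F [-13.3 -13.2  13.5] w 0.419 t 24.6
  delta [ 0.0037  0.0001 -0.0551] turn [-0.003   0.0074 -0.2419]
[-2.62  3.22  0.47] -0.478
30 [564.4 -29.8 144.8] [557.9 -36.4 141.8] [571.1 -21.9 147. ] dir 92.0179091462909
initial [557.78905903 -30.26993994 144.77133799] 104.40095233713993
```

The tab stayed at 92° while the tool turned another 11°, and the moment rose to 0.47 N m. The cap is on its stop. Now I'll release and back away.

Converted, -0.18 m / 0.8 = -0.225, -0.12 m / 0.8 = -0.15.

>>> move_arm:
  plan:
    - {"delta_pos":[0,0,0],"turn":[0,0,0],"fingers":0.2}
    - {"delta_pos":[0,0,0],"turn":[0,0,0],"fingers":0.2}
    - {"delta_pos":[0,0,0],"turn":[0,0,0],"fingers":0.2}
    - {"delta_pos":[0,0,-0.05],"turn":[0,0,0],"fingers":0.2}
    - {"delta_pos":[0,0,-0.125],"turn":[0,0,0],"fingers":0.2}
    - {"delta_pos":[-0.075,0,-0.15],"turn":[0,0,0],"fingers":0.2}
    - {"delta_pos":[-0.15,0,-0.15],"turn":[0,0,0],"fingers":0.2}
    - {"delta_pos":[-0.225,0,-0.15],"turn":[0,0,0],"fingers":0.2}
    - {"delta_pos":[-0.225,0,-0.15],"turn":[0,0,0],"fingers":0.2}

```text
clock: 25.78
position: [0.5201, -0.2387, 0.2641]
ee_rot: [0.789, 0.614, -0.001, 0.001]
ft_force: [0.3, 0.5, -1.0]
grip_width: 0.803
grasp_force: 0.0
```

```bash
python3 tabdir.py; python3 - <<'E'
from h import *
from workcell import *
S={n:camera(n) for n in("side","top")}
for n in S:
    c=S[n]; a=dict(np.load(f"pics/{n}0.npz")); p=red(c); prof(p)
    d=cv2.absdiff(c["color"],a["color"]).max(2)>70; d=cv2.morphologyEx(d.astype(np.uint8),cv2.MORPH_OPEN,np.ones((3,3)))
    k,_,st,_=cv2.connectedComponentsWithStats(d); print(n,"changed",[s.tolist() for s in st[1:] if s[4]>8])
E
```

```text
pos [ 0.5201 -0.2387  0.2641] psi 75.83 j [ 0.82  0.25 -0.56  1.55  0.14  1.38  0.  ] F [ 0.3  0.5 -1. ] w 0.803 t 25.775
  delta [ 0.1856 -0.0016  0.0636] turn [-0.0006  0.0028 -0.2474]
[ 0.05 -0.06 -0.02] 0.896
560 10 y -65.8 -57.3 -49.2 z 146.2 148.1 150.2
570 32 y -76.1 -65.5 -50.6 z 139.6 147.6 149.8
side changed [[153, 6, 8, 6, 38], [161, 7, 64, 71, 2154], [154, 14, 5, 4, 19], [137, 17, 5, 8, 30], [160, 17, 15, 15, 129], [143, 18, 5, 9, 35], [155, 19, 4, 5, 18], [136, 27, 11, 16, 86], [164, 37, 3, 4, 12], [143, 50, 6, 21, 96], [116, 54, 5, 8, 32], [156, 72, 5, 5, 22], [157, 89, 9, 22, 112], [153, 113, 94, 105, 4898], [227, 172, 12, 4, 40], [231, 179, 5, 6, 22], [11, 268, 3, 3, 9], [219, 275, 6, 14, 70], [0, 285, 6, 11, 52], [221, 295, 6, 12, 57], [222, 331, 5, 5, 21], [200, 355, 4, 12, 44], [214, 360, 4, 4, 16], [197, 368, 7, 16, 76], [187, 371, 4, 6, 20], [207, 377, 3, 3, 9]]
540 28 y -70.3 -59.8 -49.0 z 123.8 141.3 148.7
550 101 y -78.2 -54.8 -24.3 z 124.5 144.9 150.0
560 143 y -78.1 -50.8 -21.8 z 123.6 144.8 149.6
570 82 y -77.8 -60.0 -42.4 z 123.8 145.2 149.7
580 35 y -71.4
[... 565 characters left out ...]
1, 176], [378, 331, 3, 3, 9], [421, 339, 33, 10, 179], [457, 339, 9, 12, 76], [375, 344, 3, 3, 9], [455, 369, 7, 15, 64], [361, 381, 3, 3, 9]]tabdir.py:5: RuntimeWarning: Mean of empty slice.
  print(len(t),t.mean(0).round(1),t.min(0).round(1),t.max(0).round(1), "dir",np.degrees(np.arctan2(t[:,1].mean()+60.3,t[:,0].mean()-565.5)))
  ret = um.true_divide(
Traceback (most recent call last):
  File "tabdir.py", line 5, in <module>
    print(len(t),t.mean(0).round(1),t.min(0).round(1),t.max(0).round(1), "dir",np.degrees(np.arctan2(t[:,1].mean()+60.3,t[:,0].mean()-565.5)))
                                    ~~~~~^^^
ValueError: zero-size array to reduction operation minimum which has no identity
```

Converted, -0.28 m / 0.8 = -0.35, -0.23 m / 0.8 = -0.2875.

>>> move_arm:
  plan:
    - {"delta_pos":[-0.125,0.075,0],"turn":[0,0,0],"fingers":0.2}
    - {"delta_pos":[-0.2125,0.15,0],"turn":[0,0,0],"fingers":0.2}
    - {"delta_pos":[-0.2875,0.2,0],"turn":[0,0,0],"fingers":0.2}
    - {"delta_pos":[-0.35,0.2,0],"turn":[0,0,0],"fingers":0.2}
    - {"delta_pos":[-0.35,0.2,0],"turn":[0,0,0],"fingers":0.2}
    - {"delta_pos":[-0.35,0.2,0],"turn":[0,0,0],"fingers":0.2}
    - {"delta_pos":[-0.35,0.2,0],"turn":[0,0,0],"fingers":0.2}

```text
clock: 26.8
position: [0.6126, -0.5418, 0.2636]
ee_rot: [0.786, 0.618, 0.0, -0.0]
ft_force: [0.6, -0.1, -0.4]
grip_width: 0.801
grasp_force: 0.0
```

```bash
python3 - <<'E'
from h import *
from workcell import *
go([.5,-.5,.26],75)
S={n:camera(n) for n in("side","top")}
for n,ctr in(("side",(565.5,-60.3)),("top",(564.5,-58.3))):
  for w,c in(("start",dict(np.load(f"pics/{n}0.npz"))),("now",S[n])):
    p=red(c,136,152); t=p[p[:,1]>-37]; f=p[np.hypot(p[:,0]-ctr[0],p[:,1]-ctr[1])<15]
    W=cloud(c).reshape(-1,3)*1000; k=W[(W[:,2]>90)&(W[:,2]<125)&(np.hypot(W[:,0]-540,W[:,1]+367)<18)]; g=W[(W[:,2]>90)&(W[:,2]<125)&(np.hypot(W[:,0]-541,W[:,1]+248)<18)]
    print(n,w,"tab",len(t),t.mean(0).round(1) if len(t) else "", "dir",np.degrees(np.arctan2(t[:,1].mean()-ctr[1],t[:,0].mean()-ctr[0])).round(1) if len(t) else "","topz",np.median(f[:,2]).round(1) if len(f) else "","white",len(k),k.mean(0).round(1) if len(k) else "","gold in block",len(g))
E
```

```text
pos [ 0.6126 -0.5418  0.2636] psi 76.38 j [ 0.82  0.84 -0.41  0.67  0.3   1.67  0.33] F [ 0.6 -0.1 -0.4] w 0.801 t 26.8
  delta [ 0.0142 -0.1193  0.0036] turn [ 0.     -0.0007  0.0241]
side start tab 28 [557.8 -30.3 144.8] dir 104.4 topz 148.0 white 65 [ 540.2 -369.8  106.5] gold in block 60
side now tab 0  dir  topz  white 64 [ 540.3 -369.7  107.1] gold in block 0
top start tab 45 [557.2 -30.5 143.3] dir 104.8 topz 146.5 white 34 [ 538.8 -365.5  107.7] gold in block 31
top now tab 52 [562.9 -29.7 143.4] dir 93.3 topz 146.7 white 36 [ 539.  -365.3  105.8] gold in block 0
```

Converted, -0.41 m / 0.8 = -0.5125, -0.2 m / 0.8 = -0.25, 1 rad / 6.2832 = 0.1592.

>>> move_arm:
  plan:
    - {"delta_pos":[-0.1375,-0.25,0],"turn":[0,0,0],"fingers":0.2}
    - {"delta_pos":[-0.2,-0.5125,0],"turn":[0,0,0.0637],"fingers":0.2}
    - {"delta_pos":[-0.2,-0.5125,0],"turn":[0,0,0.1273],"fingers":0.2}
    - {"delta_pos":[-0.2,-0.5125,0],"turn":[0,0,0.1592],"fingers":0.2}
    - {"delta_pos":[-0.2,-0.5125,0],"turn":[0,0,0.1592],"fingers":0.2}
    - {"delta_pos":[-0.2,-0.5125,0],"turn":[0,0,0.1592],"fingers":0.2}
    - {"delta_pos":[-0.2,-0.5125,0],"turn":[0,0,0.1592],"fingers":0.2}
    - {"delta_pos":[-0.2,-0.5125,0],"turn":[0,0,0.1592],"fingers":0.2}
    - {"delta_pos":[-0.2,-0.5125,0],"turn":[0,0,0.1592],"fingers":0.2}

```text
clock: 28.02
position: [0.1762, -0.6004, 0.2659]
ee_rot: [0.986, 0.166, 0.0, 0.001]
ft_force: [0.7, -0.4, 0.2]
grip_width: 0.802
grasp_force: 0.0
```

```bash
for i in 1 2 3; do python3 tabdir.py | tail -1; done; python3 - <<'E'
from h import *
from workcell import *
for n in("side","top"):
    c=camera(n); p=red(c,105,152); t=p[(p[:,1]>-37)&(p[:,2]>136)]; a=t[:,:2]; print(n,t.mean(0))
    h=p[(p[:,0]>586)&(p[:,2]<135)]; print(" hinge",len(h),h.mean(0))
    b=dict(np.load(f"pics/{n}0.npz")); d=cv2.absdiff(c["color"],b["color"]).max(2)>60; d=cv2.morphologyEx(d.astype(np.uint8),cv2.MORPH_OPEN,np.ones((3,3)))
    k,_,st,_=cv2.connectedComponentsWithStats(d); print(n,"changed",[s.tolist() for s in st[1:] if s[4]>8])
E
```

```text
29 [564.4 -30.2 145. ] [558.1 -36.6 142.1] [570.9 -22.1 147.1] dir 92.08297911866997
32 [564.1 -30.6 145.2] [557.9 -36.8 142.6] [570.9 -21.7 148.6] dir 92.72480714802403
31 [564.2 -30.2 145.1] [557.9 -36.3 143. ] [570.9 -21.1 146.8] dir 92.43843433540783
side [564.20680104 -29.79146909 144.99712893]
 hinge 26 [589.63599804 -59.90870011 124.74022836]
side changed [[226, 173, 3, 3, 9], [220, 275, 5, 14, 63], [221, 295, 6, 12, 55]]
top [562.85862805 -29.67313141 143.38069177]
 hinge 19 [589.91607017 -57.34407149 127.21880481]
top changed []
```

The cap is still at its stop, shut, with only the gold stick and the red cap changed. Handing in.

```bash
python3 -c "
from workcell import *
print(hand_in())"
```

```text
the job is handed in; nothing more can be done
None
```

The gold stick is all the way down in the red-capped tube, and the cap is swung shut and screwed to its stop; the closing grip slipped once, so I pushed the cap shut with closed fingers, and nothing else in the scene moved (robot time at hand-in about 28 s).

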